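# Stack the milling kit: bur block, wheel tray and top tray

## Task

Pack the milling kit on its base. Drop the key bar of the bur block that stands by the trays into the slot of the base plate until the block is fully home, then stack the tall-legged tray over it with all four pins fully down in the base's corner sockets, and last the short-legged tray on top of the tall one in the same way, so that everything sits level. Let go of it all and do not shift the other loose things lying about.

Things in the scene. Friction and masses are not known exactly. Their poses are not given: they have to be found in the camera images.
- base_top (a point): Base of the stack, fixed: flat grey plate 84 mm (x) by 120 mm (y), 20 mm high. Point: centre of its top face, z up. In the top: four square corner sockets 14 mm wide, 10 mm deep, at x +-30, y +-48 mm, and in the middle a key slot 24 mm (x) by 64 mm (y), 10 mm deep. Block and trays fit it either way round.
- block_mid (a point): Centre of the bur block, loose, 0.2 kg: dark, 42 mm (x) by 86 mm (y) by 24 mm high, burs standing up to 50 mm above its underside. Point is 12 mm above the underside; z up. Take it by the sides, across its x. (A like block far back among the wax tins is furniture.) Fully home in the base, its underside lies on the base's top (this point 12 mm above base_top).
- bur_block: The bur block; origin at the centre of the block's underside. Fixed under it is a steel key bar 20 mm (x) by 60 mm (y), 8 mm deep, on which it stands at the start (underside 8 mm above the bench).
- tall_tray_grip (a point): Handle centre of the tall tray (loose, 0.3 to 0.55 kg, a round polishing wheel fixed flat on each end of its deck). Upright black handle plate in mid-deck, 10 mm thick (x), 44 mm long (y), 28 mm high. Point is 14 mm above the deck's top, 93 mm above the pins' tips, 84 mm above the legs' shoulders round the pins; seated on the base it is 84 mm above base_top.
- tall_tray: The tall tray, legs 58 mm. Deck 84 (x) by 120 mm (y), 12 mm thick; four square sockets 14 mm wide, 10 mm deep, open upward, at x +-30, y +-48 mm; under each a round 20 mm leg that ends in a round pin 10 mm thick, 9 mm long, with tapered tip. Origin midway between the pins' tips; stands on them. Fits either way round.
- short_tray_grip (a point): Handle centre of the short tray (loose, 0.25 to 0.45 kg, bare deck with a 6 mm lip at each end). Upright black handle plate in mid-deck, 10 mm thick (x), 44 mm long (y), 28 mm high. Point is 14 mm above the deck's top, 69 mm above the pins' tips, 60 mm above the legs' shoulders; seated on the tall tray it is 46 mm above the tall tray's handle centre.
- short_tray: The short tray, legs 34 mm. Deck 84 (x) by 120 mm (y), 12 mm thick; four square sockets 14 mm wide, 10 mm deep, open upward, at x +-30, y +-48 mm; under each a round 20 mm leg that ends in a round pin 10 mm thick, 9 mm long, with tapered tip. Origin midway between the pins' tips; stands on them. Fits either way round.
- dappen: Bystander, loose: small clear glass dappen dish, 32 mm across, 26 mm high, standing in the middle between the task's things; leave it alone
- bottle: Bystander, loose: amber dropper bottle with a dark cap, 42 mm across, 98 mm high; leave it alone
- arch: Bystander, loose: cream plaster model of a dental arch, 59 x 62 x 31 mm; leave it alone
- tin: Bystander, loose: round grey-lidded wax tin, 56 mm across, 25 mm high; leave it alone
- burner: Bystander, loose: small glass spirit burner, 62 mm across, 69 mm high; leave it alone
- marker: Bystander, loose: black and red marker pen lying flat, 142 mm long, 12 mm thick; leave it alone

How it is judged:
By the outcome, as a careful person would: the job done as asked, in the order asked, and still so for the second after the job is handed in, with the robot touching nothing.
It also fails if it takes over 72 s, if anything falls off the work surface, if the arm or the gripper's body presses on something with over 40 N, if the wrist force passes 120 N, or if a joint passes its speed limit or range.

## Robot

A 6-joint arm with a two-finger parallel gripper is mounted at the origin on a cart in front of the work surface, level with it; the furniture and walls round the work are solid. World frame = base frame: x ahead of the robot, y to its left, z up, the work surface at z = 0. Lengths are in m, angles in rad, forces in N, time in s.
With the tool pointing down it reaches from about 0.375 to 0.9 m from the base axis. Payload 3.1 kg.
Tool frame: the origin (TCP) lies at the very end of the fingers, on their centre line; the grasp point (between the pads) lies 19 mm behind it (grip_depth is the distance from the TCP to the grasp point, in m); z points along the fingers, y is the line along which they close (so a half turn about z gives the same grasp; the last joint's range is limited). The gripper opens to 85 mm and grips with 20 to 120 N. Pads are 22 mm wide; open, the fingers measure 114 mm over their backs; the gripper's body (76 mm by 85 mm) begins 54 mm behind the grasp point. The pads swing forward as they close: fully open they stand 13 mm farther back than shut.
Start: joints at [0.963, 0.527, 1.433, -0, 1.181, -0.178], TCP at [0.26, 0.568, 0.231] pointing down, gripper open.
Joint ranges: [-3.08, 3.08], [-0.75, 2.2], [0.22, 2.44], [-1.43, 4.57], [0, 2.65], [-2.85, 2.85]. Speed limits (rad/s): [2.79, 2.79, 3.14, 3.14, 3.14, 3.14].

## Interface

Orientations are given as a unit quaternion [x, y, z, w].
In Python, from station import * gives the robot as it stands.
- The arm moves only by the tool apply_moves, never from a script. Its argument "plan" is a list of rows, each a list of 7 numbers: the shift along the tool's x, y, z in m, then the turn, a rotation vector about the tool's x, y, z in rad, then the gripper command: -1 is fully open, 1 is shut, values between are in proportion. In form: [[dx, dy, dz, wx, wy, wz, jaw], ...]. A call has 1 to 8 rows; each row shifts and turns the commanded pose from where the row before left it, along the tool's axes as they then stand; what a row does not reach is not made up. A row lasts 1/8 s, in which the tool goes at most 62.5 mm and 10.7 degrees, less where a joint would pass 70% of its speed; a pose out of reach is approached as far as the arm can. A call is refused whole if a number of a shift passes 0.0625 or a number of a turn 0.188, either way. A call with a gripper value outside its range is refused whole. The fingers move at their own pace and stop on an object; "force" is the grip in N (left out, the last holds). Time passes only in rows, so rows that do not move let the fingers close. It gives the time, the measured TCP pose, the force, the opening and the grip force at its end, in the units of the state.
- sense(): the state, without advancing time (a new reading comes with each control period).
- snapshot(name): name is "scene" or "top" or "wrist"; returns the picture (400x640x3 uint8, red, green, blue); there is no depth.
- calibration(name): a dict with "camera_matrix" (3x3 intrinsics, pixels), "k1" (the pictures are not rectified: a ray, as slopes to the right and down, at radius r is drawn at 1 + k1 r^2 times it, then the intrinsics apply), "R" (3x3) and "t" (3): a world point X has camera coordinates R X + t; the wrist camera has in their place "mount" (4x4, takes a point from camera to tool coordinates, whose origin is the TCP and whose axes are the flange's). Camera axes: x right, y down, z forward; pixel columns grow to the right and rows downward; lengths in m; the calibration is good to about 2 mm. A picture is of the moment at which its call begins: read the wrist's pose just before it. calibration takes no time and is no camera call.
- sign_off(): hands the job in; it is judged then, once.
The state is a dict: "t": time; "q": joint angles; "qd": joint speeds; "tau": joint torques, N m; "tcp_pos": TCP position; "tool_rot": TCP orientation; "force": force on the tool from outside, world axes, zero at the start; "ft_torque": the same for the moment, N m; "finger_gap": opening from 0.0 (shut) to 1.0 (fully open); "gripper_force": force on a finger pad.
Only numpy, scipy, OpenCV 4.12 (cv2) and the standard library are available. Lean on these libraries where they do the work, as an engineer would, in place of code of your own. Each camera call takes 0.05 s, during which the arm holds its last target. There are 200 camera calls.

## Working session

There is one attempt and no reset: what is moved stays moved. The work goes in short steps, Python scripts to look and compute and a tool call to move; the robot and the scene stay as the last step left them, time stands still between calls to the robot, and variables do not carry over. Pictures are saved under pics/ and viewed, at most 10 in all, crops included, and the job is handed in when it is done.

Besides the shell and the picture viewer there is one more tool, called after "Call:" by a JSON object that holds its "fn" and its "kwargs". apply_moves: Moves the arm, as the interface text tells. Its arguments: {"type":"object","properties":{"plan":{"type":"array"},"force":{"type":"number"}},"required":["plan"]}

```bash
mkdir -p pics; cat > h.py <<'E'
from station import *
import numpy as np, cv2
from scipy.spatial.transform import Rotation as Ro
def save(n,f,img=None):
    im=snapshot(n) if img is None else img
    cv2.imwrite('pics/'+f,im[:,:,::-1]); return im
def cam(n,s=None):
    c=calibration(n); K=np.array(c['camera_matrix']);k1=c['k1']
    if 'mount' in c:
        s=s or sense(); M=np.array(c['mount']); T=np.eye(4)
        T[:3,:3]=Ro.from_quat(s['tool_rot']).as_matrix();T[:3,3]=s['tcp_pos']
        W=T@M; return K,k1,W[:3,:3].T,-W[:3,:3].T@W[:3,3]
    return K,k1,np.array(c['R']),np.array(c['t'])
def ray(C,u,v):
    K,k1,R,t=C
    p=np.array([(u-K[0,2])/K[0,0],(v-K[1,2])/K[1,1]]);q=p.copy()
    for _ in range(20): q=p/(1+k1*(q@q))
    return -R.T@t, R.T@np.array([q[0],q[1],1])
def onz(C,u,v,z):
    o,d=ray(C,u,v); return o+d*(z-o[2])/d[2]
def proj(C,X):
    K,k1,R,t=C; c=R@np.array(X)+t; q=c[:2]/c[2]; q=q*(1+k1*q@q)
    return np.array([K[0,0]*q[0]+K[0,2],K[1,1]*q[1]+K[1,2]])
E
python3 - <<'E'
from h import *
print(sense())
a=save('top','top.png');b=save('scene','scene.png')
for n in('top','scene','wrist'):print(n,calibration(n))
E
```

```text
{'t': 0.0, 'q': array([ 9.62480949e-01,  5.28470213e-01,  1.43392261e+00,  4.59859494e-06,
        1.18137906e+00, -1.78470475e-01]), 'qd': array([ 0.00168629,  0.00202881, -0.00054217,  0.00048464,  0.00128075,
       -0.00087048]), 'tau': array([ 6.52215258e-04, -4.42359424e+01, -1.78031319e+01, -5.73974285e-05,
        8.46184907e-03, -1.30498339e-05]), 'tcp_pos': array([0.2599927 , 0.56756325, 0.23032467]), 'tool_rot': array([ 2.13272393e-01,  9.76992169e-01, -1.00556663e-03, -4.19639027e-04]), 'force': array([-0.72540796, -0.14843543, -0.1267588 ]), 'ft_torque': array([-0.0180812 ,  0.04515258,  0.01477978]), 'gripper_force': 0.0, 'finger_gap': 0.9982269799820436}
top {'camera_matrix': array([[451.58704373,   0.        , 320.65729326],
       [  0.        , 451.58704373, 193.86115649],
       [  0.        ,   0.        ,   1.        ]]), 'k1': 0.008831022820350398, 'R': array([[ 0.02325411, -0.99971725, -0.0049675 ],
       [-0.97698895, -0.0216711 , -0.21218615],
       [ 0.21201851,  0.0097874 , -0.97721664]]), 't': array([0.2181065 , 0.58126983, 0.93190364])}
scene {'camera_m
[... 251 characters left out ...]
-0.24289836, -0.49060128, -0.83684573],
       [ 0.38031431,  0.74545435, -0.54741103]]), 't': array([-0.39616936,  0.31775093,  0.98371071])}
wrist {'camera_matrix': array([[350.64235605,   0.        , 311.61978237],
       [  0.        , 350.64235605, 195.05940342],
       [  0.        ,   0.        ,   1.        ]]), 'k1': -0.07942276993634527, 'mount': array([[-1.31748566e-03, -9.47769162e-01, -3.18954352e-01,
         8.27520743e-02],
       [ 9.99999120e-01, -1.19829645e-03, -5.69912535e-04,
        -6.60800749e-05],
       [ 1.57943659e-04, -3.18954822e-01,  9.47769907e-01,
        -1.42377945e-01],
       [ 0.00000000e+00,  0.00000000e+00,  0.00000000e+00,
         1.00000000e+00]])}
```

View pics/top.png

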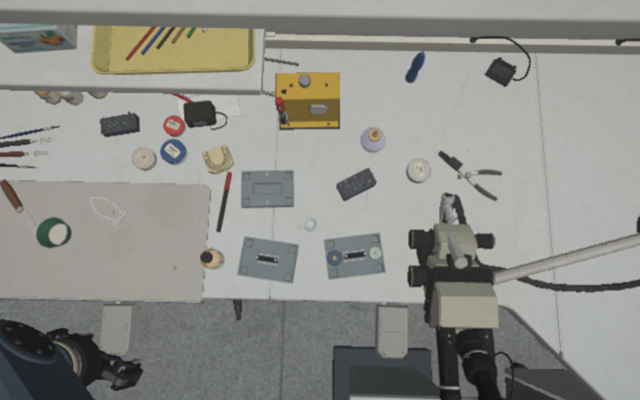

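View pics/scene.png

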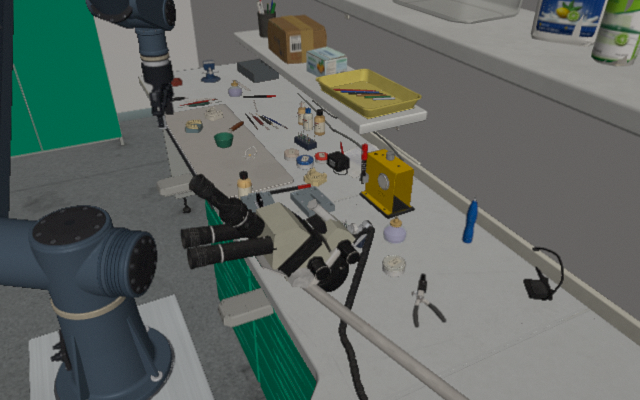

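The top view shows the base at (268,188), block at (356,184), short tray at (268,259), tall tray at (355,256), dappen at (310,225), and the microscope over (455,250). Next I measure these.

```bash
cat > m.py <<'E'
from h import *
im=cv2.imread('pics/top.png'); C=cam('top')
hsv=cv2.cvtColor(im,cv2.COLOR_BGR2HSV); print([hsv[p[1],p[0]].tolist() for p in((250,180),(250,250),(340,270),(330,220))])
roi=np.zeros(im.shape[:2],np.uint8); roi[140:290,232:400]=1
m=((hsv[...,2]<170)*roi*255).astype(np.uint8)
cs,_=cv2.findContours(m,cv2.RETR_EXTERNAL,cv2.CHAIN_APPROX_NONE)
for c in cs:
    if cv2.contourArea(c)<300: continue
    u=c.reshape(-1,2).mean(0); 
    z={0:.02}.get(0)
    if u[1]<215: z=.02 if u[0]<310 else .032
    else: z=.055 if u[0]<310 else .079
    P=np.array([onz(C,*p[0],z)[:2] for p in c],np.float32)
    r=cv2.minAreaRect(P); print(u,cv2.contourArea(c),z,r)
for n,u,v,z in(('dap',310,225,.02),('bottle',211,258,.09),('micro',455,250,.2),('microlow',455,250,.4),('marker1',228,174,0),('marker2',220,231,0)): print(n,onz(C,u,v,z))
cv2.imwrite('pics/topc.png',cv2.resize(im[130:300,195:405],None,fx=3.5,fy=3.5,interpolation=cv2.INTER_CUBIC))
E
python3 m.py
```

```text
[[94, 16, 125], [96, 20, 127], [93, 20, 126], [45, 6, 182]]
[267.94086022 259.51075269] 2219.0 0.055 ((0.4307117164134979, 0.3418782949447632), (0.12341133505105972, 0.08790639042854309), 82.42424774169922)
[354.         255.83333333] 2326.0 0.079 ((0.44157493114471436, 0.15790826082229614), (0.08734114468097687, 0.12221349030733109), 8.162899017333984)
[355.78217822 184.        ] 773.5 0.032 ((0.6079536080360413, 0.15100303292274475), (0.04861796647310257, 0.09284929186105728), 28.994537353515625)
[268.14975845 188.        ] 1959.5 0.02 ((0.5984041690826416, 0.35561689734458923), (0.1302967369556427, 0.12411549687385559), 2.0508921146392822)
dap [0.51274164 0.25415683 0.02      ]
bottle [0.42884488 0.45569758 0.09      ]
micro [ 0.44632671 -0.01947164  0.2       ]
microlow [0.42690726 0.03824467 0.4       ]
marker1 [0.63309706 0.45253053 0.        ]
marker2 [0.49706132 0.46189646 0.        ]
```

View pics/topc.png

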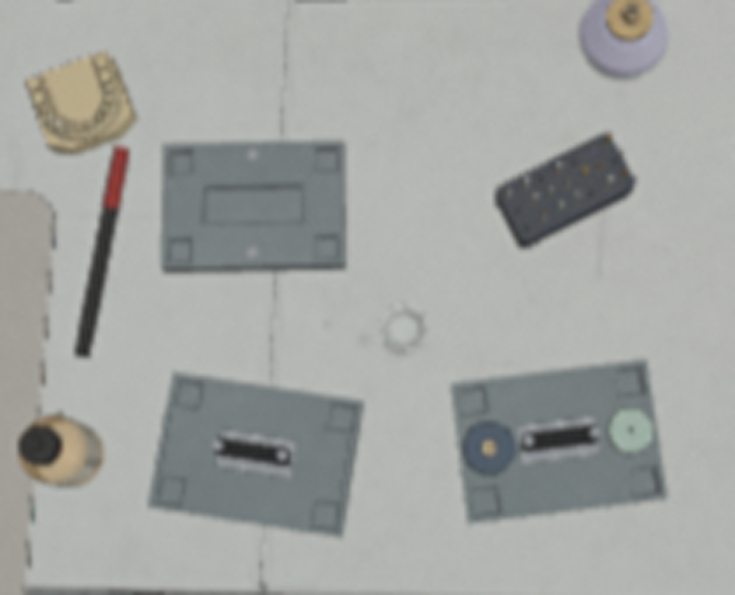

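The crop shows all four items clear of each other: base centre at crop (254,205), block yawed about 29°, both trays yawed about 8°. I'll triangulate the microscope and work out the first approach.

```bash
cat >> h.py <<'E'
def tri(A,ua,B,ub):
    o1,d1=ray(A,*ua);o2,d2=ray(B,*ub); M=np.array([d1,-d2]).T
    s=np.linalg.lstsq(M,o2-o1,rcond=None)[0]; p=o1+s[0]*d1;q=o2+s[1]*d2
    return (p+q)/2,np.linalg.norm(p-q)
def go(x,y,yaw,z,s=None):
    """tool-frame shift from the present pose; yaw = world angle of tool y axis"""
    s=s or sense(); R=Ro.from_quat(s['tool_rot']); m=R.as_matrix(); p=np.array(s['tcp_pos'])
    cur=np.arctan2(m[1,1],m[0,1]); d=(yaw-cur+np.pi/2)%np.pi-np.pi/2
    print('pos',p.round(4),'yawdeg',np.degrees(cur).round(2),'tilt',np.degrees(np.arccos(-m[2,2])).round(2),'q',np.round(s['q'],2))
    print('tool shift',(m.T@(np.array([x,y,z])-p)).round(4),'wz',round(-d,4),'alt',round(-d+np.sign(d)*np.pi,3),'F',np.round(s['force'],1),'gap',round(s['finger_gap'],3),'t',round(s['t'],2))
E
python3 - <<'E'
from h import *
A,B=cam('top'),cam('scene')
for n,a,b in(('headknob',(412,240),(258,290)),('front',(448,200),(368,228)),('eyeend',(452,395),(190,240)),('box',(463,310),(270,225)),('boom',(560,252),(430,350))): print(n,*tri(A,a,B,b))
print(proj(A,[0,0,0]),proj(A,[0,0,.3]))
# base corners
P=[onz(A,195+u/3.5,130+v/3.5,.02)[:2] for u,v in((163,143),(346,143),(346,269),(163,269))]
P=np.array(P);print(P,P.mean(0));d=P[1]-P[0]+P[2]-P[3];print('base long',np.degrees(np.arctan2(-d[1],-d[0])))
go(.608,.151,np.radians(29),.2)
E
```

```text
headknob [0.39900229 0.04376894 0.03574246] 0.1676646697429241
front [ 0.54802672 -0.01907096  0.17094811] 0.0042741057539959805
eyeend [0.19299259 0.00952371 0.24023567] 0.02584466294848682
box [ 0.3352608  -0.01392835  0.24484046] 0.01231303336676068
boom [ 0.48632474 -0.28728966  0.08616978] 0.06250014461870271
[426.76281155 476.64014731] [474.84827644 562.30723914]
[[0.63616746 0.41698081]
 [0.63884722 0.29529838]
 [0.55371842 0.29224603]
 [0.55105521 0.41183481]] [0.59494708 0.35409001]
base long 91.26861325674605
pos [0.26   0.5676 0.2304] yawdeg 65.38 tilt 0.11 q [ 0.96  0.53  1.43  0.    1.18 -0.18]
tool shift [-0.4899 -0.2337  0.0307] wz 0.6349 alt -2.507 F [ 0.5 -0.7 -0.6] gap 1.0 t 0.1
```

Call:
{"fn": "apply_moves", "kwargs": {"plan": [[-0.0492, -0.0068, 0.0038, 0, 0, 0, -1], [-0.0492, -0.0068, 0.0038, 0, 0, 0, -1], [-0.0492, -0.0068, 0.0038, 0, 0, 0, -1], [-0.0492, -0.0068, 0.0038, 0, 0, 0, -1], [-0.0492, -0.0068, 0.0038, 0, 0, 0, -1], [-0.0492, -0.0068, 0.0038, 0, 0, 0, -1], [-0.0492, -0.0068, 0.0038, 0, 0, 0, -1], [-0.0492, -0.0068, 0.0038, 0, 0, 0, -1]]}}

```text
t: 1.1
tcp_pos: [0.5965, 0.3535, 0.2002]
tool_rot: [0.213, 0.977, -0.0, -0.001]
force: [0.5, 0.9, 0.8]
finger_gap: 0.998
gripper_force: 0.0
```

Call:
{"fn": "apply_moves", "kwargs": {"plan": [[0, 0, 0, 0, 0, 0.1865, -1], [0, 0, 0, 0, 0, 0.1865, -1], [0, 0, 0, 0, 0, 0.1865, -1], [0, 0, 0, 0, 0, 0.1865, -1], [0, 0, 0, 0, 0, 0.1865, -1], [0, 0, 0, 0, 0, 0.1865, -1], [0, 0, 0, 0, 0, 0, -1]]}}

```text
t: 1.98
tcp_pos: [0.5952, 0.3545, 0.2003]
tool_rot: [0.698, 0.716, -0.001, -0.0]
force: [-0.3, -0.2, 0.7]
finger_gap: 0.998
gripper_force: 0.0
```

```bash
python3 - <<'E'
from h import *
s=sense(); save('wrist','w1.png'); go(.608,.151,np.radians(29),.2,s); np.save('s1.npy',[s['tcp_pos'],s['tool_rot']],allow_pickle=True) if 0 else None
import pickle; pickle.dump(s,open('s1.pkl','wb'))
E
```

```text
pos [0.5952 0.3545 0.2003] yawdeg 1.39 tilt 0.07 q [ 0.38  0.65  1.28 -0.    1.21  0.35]
tool shift [-0.2038  0.0079  0.0004] wz -0.4819 alt 2.66 F [-0.3 -0.2  0.7] gap 0.998 t 1.98
```

View pics/w1.png

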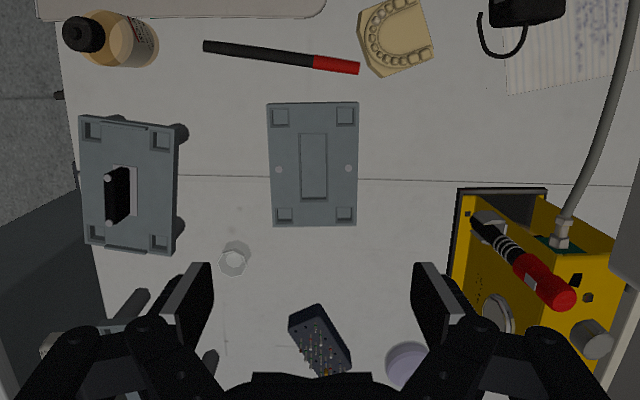

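The wrist view shows the base at (267–358, 103–226) with its slot at (300–327, 133–198), the short tray at (128,185), and the block at (320,340). I'll measure the base precisely.

```bash
python3 - <<'E'
from h import *
im=cv2.imread('pics/w1.png')
c=cv2.resize(im[95:235,258:368],None,fx=5,fy=4.2,interpolation=cv2.INTER_CUBIC)
c=cv2.resize(im[95:235,258:368],None,fx=4.2,fy=4.2,interpolation=cv2.INTER_CUBIC)
l=cv2.cvtColor(c,cv2.COLOR_BGR2GRAY); l=cv2.createCLAHE(4,(4,4)).apply(l); cv2.imwrite('pics/w1c.png',l)
g=cv2.cvtColor(im,cv2.COLOR_BGR2GRAY).astype(int)
for r in (110,150,165,180,220): print(r,g[r,262:364].tolist())
E
```

```text
110 [129, 131, 133, 127, 100, 82, 86, 77, 74, 71, 53, 76, 89, 89, 88, 87, 87, 89, 87, 89, 88, 90, 91, 88, 90, 77, 76, 84, 86, 87, 87, 86, 88, 87, 89, 85, 87, 84, 86, 85, 88, 86, 86, 88, 85, 89, 86, 85, 84, 84, 86, 86, 85, 84, 87, 87, 83, 86, 85, 87, 87, 89, 88, 87, 85, 87, 88, 85, 86, 85, 84, 83, 86, 86, 59, 70, 86, 87, 82, 83, 83, 83, 86, 83, 82, 85, 85, 86, 84, 88, 73, 51, 74, 78, 85, 86, 81, 114, 138, 131, 130, 131]
150 [129, 131, 132, 131, 130, 136, 108, 89, 89, 90, 87, 89, 90, 89, 87, 88, 88, 88, 88, 88, 85, 87, 90, 88, 87, 88, 88, 89, 89, 89, 89, 89, 87, 87, 88, 91, 73, 71, 66, 89, 91, 87, 88, 88, 86, 89, 86, 86, 87, 88, 85, 88, 86, 85, 87, 87, 84, 87, 84, 87, 85, 86, 85, 73, 70, 76, 83, 87, 85, 85, 85, 84, 86, 84, 85, 85, 85, 84, 83, 84, 86, 83, 88, 85, 84, 85, 83, 85, 85, 84, 83, 83, 87, 84, 86, 80, 107, 135, 132, 132, 130, 132]
165 [131, 131, 130, 131, 132, 133, 137, 94, 88, 87, 90, 90, 86, 85, 84, 84, 90, 92, 89, 87, 88, 86, 89, 89, 89, 89, 89, 89, 87, 87, 88, 88, 88, 88, 88, 89, 86, 67, 72, 75, 87, 87, 84, 88, 87, 86, 88, 87, 87, 86, 86, 87, 86, 86, 85, 85, 87, 84, 86, 85,
[... 336 characters left out ...]
93, 76, 69, 53, 85, 86, 88, 88, 87, 89, 86, 87, 88, 87, 86, 84, 86, 85, 87, 87, 84, 85, 85, 84, 87, 85, 86, 91, 60, 71, 78, 89, 86, 87, 84, 85, 87, 84, 85, 85, 85, 85, 85, 86, 84, 84, 88, 83, 85, 86, 84, 84, 83, 83, 82, 84, 84, 84, 81, 91, 137, 134, 132, 132, 131, 130]
220 [130, 130, 129, 128, 132, 131, 130, 131, 133, 136, 104, 85, 88, 72, 67, 53, 45, 42, 42, 43, 43, 41, 41, 42, 44, 42, 40, 42, 41, 49, 69, 85, 88, 87, 88, 85, 86, 87, 87, 84, 85, 85, 86, 85, 87, 86, 85, 87, 84, 86, 84, 87, 88, 85, 86, 85, 88, 87, 89, 88, 88, 87, 89, 88, 89, 88, 87, 87, 89, 87, 87, 86, 90, 77, 66, 58, 49, 50, 49, 51, 50, 51, 54, 51, 52, 48, 52, 47, 48, 55, 69, 74, 86, 83, 92, 134, 132, 132, 132, 132, 131, 132]
```

View pics/w1c.png

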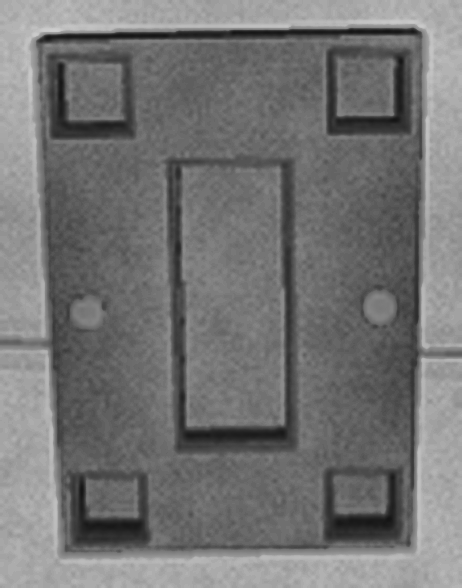

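The enhanced crop shows the slot rim at (168–296, 158–450) and the four socket rims clearly. I use their corners.

```bash
cat > base.py <<'E'
from h import *; import pickle
s=pickle.load(open('s1.pkl','rb')); C=cam('wrist',s)
f=lambda U,V:onz(C,(U+.5)/4.2-.5+258,(V+.5)/4.2-.5+95,.02)[:2]
sk=[np.mean([f(a,c),f(a,d),f(b,c),f(b,d)],0) for a,b,c,d in((50,134,53,137),(327,412,48,133),(70,148,474,542),(326,402,468,538))]
sl=np.array([f(*p) for p in((168,158),(296,158),(293,450),(178,450))])
out=np.array([f(*p) for p in((412,552),(65,552))])
print('sockets',np.round(sk,4),np.mean(sk,0)); print('slot',sl.round(4),sl.mean(0))
sk=np.array(sk); d=(sk[0]-sk[2]+sk[1]-sk[3]); e=sk[1]-sk[0]+sk[3]-sk[2]
print(np.linalg.norm(d)/2,np.linalg.norm(e)/2,'yaw',np.degrees(np.arctan2(d[1],d[0]))-90,np.degrees(np.arctan2(e[1],e[0])))
d=sl[0]-sl[3]+sl[1]-sl[2];print('slot yaw',np.degrees(np.arctan2(d[1],d[0]))-90)
# rough block top from this view
for u,v in((288,316),(320,304)):print(onz(C,u,v,.032))
E
python3 base.py
```

```text
sockets [[0.564  0.4019]
 [0.6239 0.4042]
 [0.5675 0.3059]
 [0.6276 0.3086]] [0.59573044 0.35516283]
slot [[0.5806 0.3887]
 [0.6085 0.3893]
 [0.6104 0.3216]
 [0.5836 0.3209]] [0.59575749 0.35512141]
0.09584483357853403 0.060068616849799104 yaw 2.167409913367649 2.389585648242123
slot yaw 2.0622076166858534
[0.57257193 0.19503143 0.032     ]
[0.60631337 0.21128692 0.032     ]
```

Call:
{"fn": "apply_moves", "kwargs": {"plan": [[-0.05, 0.002, 0, 0, 0, 0, -1], [-0.051, 0.002, 0, 0, 0, 0, -1], [-0.051, 0.002, 0, 0, 0, 0, -1], [-0.051, 0.002, 0, 0, 0, 0, -1], [0, 0, 0, 0, 0, -0.16, -1], [0, 0, 0, 0, 0, -0.16, -1], [0, 0, 0, 0, 0, -0.16, -1], [0, 0, 0, 0, 0, 0, -1]]}}

```text
t: 3.02
tcp_pos: [0.6079, 0.1518, 0.2008]
tool_rot: [0.509, 0.861, -0.0, -0.0]
force: [0.7, 0.0, -0.1]
finger_gap: 1.0
gripper_force: 0.0
```

```bash
python3 - <<'E'
from h import *
import pickle
s=sense(); im=save('wrist','w2.png'); go(.608,.151,np.radians(29),.2,s); pickle.dump(s,open('s2.pkl','wb'))
C=cam('wrist',s); c=proj(C,[.608,.151,.032]); print(c)
u,v=(int(c[0])-90,int(c[1])-80); print(u,v)
save('','w2c.png',cv2.resize(im[v:v+150,u:u+180],None,fx=4,fy=4,interpolation=cv2.INTER_CUBIC))
E
```

```text
pos [0.6079 0.1518 0.2008] yawdeg 28.77 tilt 0.02 q [ 0.07  0.56  1.46 -0.    1.12 -0.44]
tool shift [-0.0008 -0.0003  0.0008] wz -0.004 alt 3.138 F [ 0.7  0.  -0.1] gap 1.0 t 3.02
[311.97378202 172.94974349]
221 92
```

View pics/w2c.png

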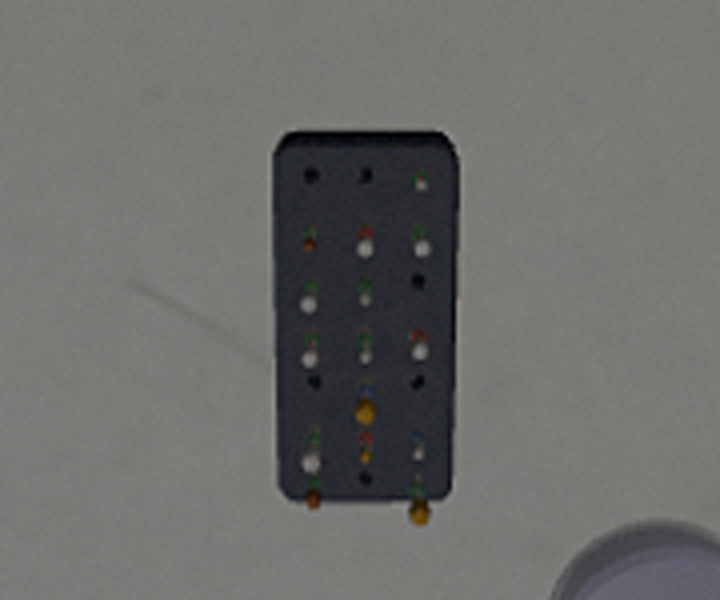

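The crop shows the block upright and nearly aligned with the tool: top face (274–458, 148) to (279–452, 500), burner at lower right.

```bash
cat > blk.py <<'E'
from h import *; import pickle
s=pickle.load(open('s2.pkl','rb')); C=cam('wrist',s)
f=lambda U,V:onz(C,(U+.5)/4-.5+221,(V+.5)/4-.5+92,.032)[:2]
q=np.array([f(274,148),f(458,148),f(452,500),f(279,500)]); c=q.mean(0); print(q.round(4),c)
d=q[0]-q[3]+q[1]-q[2];yaw=np.arctan2(d[1],d[0])-np.pi/2;print(np.linalg.norm(d)/2,np.linalg.norm(q[1]-q[0]),np.linalg.norm(q[2]-q[3]),np.degrees(yaw))
go(*c,yaw,.009)
E
python3 blk.py
```

```text
[[0.5709 0.1768]
 [0.6065 0.1963]
 [0.6469 0.1231]
 [0.6106 0.1032]] [0.60871235 0.14986544]
0.08366122086117916 0.040615823262424626 0.04138108789244912 28.638082177309407
pos [0.6079 0.1519 0.2008] yawdeg 28.7 tilt 0.01 q [ 0.07  0.56  1.46 -0.    1.12 -0.43]
tool shift [-0.0022 -0.0002  0.1918] wz 0.0011 alt -3.141 F [-0.3 -0.  -0.9] gap 1.002 t 3.08
```

Call:
{"fn": "apply_moves", "kwargs": {"plan": [[-0.0022, 0, 0.045, 0, 0, 0, -1], [0, 0, 0.05, 0, 0, 0, -1], [0, 0, 0.045, 0, 0, 0, -1], [0, 0, 0.03, 0, 0, 0, -1], [0, 0, 0.0218, 0, 0, 0, -1], [0, 0, 0, 0, 0, 0, -1]], "force": 40}}

```text
t: 3.82
tcp_pos: [0.6075, 0.15, 0.0072]
tool_rot: [0.51, 0.86, -0.001, -0.002]
force: [-0.6, 0.5, 0.4]
finger_gap: 0.998
gripper_force: 0.0
```

Call:
{"fn": "apply_moves", "kwargs": {"plan": [[0, 0, 0, 0, 0, 0, 0], [0, 0, 0, 0, 0, 0, 0.3], [0, 0, 0, 0, 0, 0, 1], [0, 0, 0, 0, 0, 0, 1], [0, 0, 0, 0, 0, 0, 1], [0, 0, 0, 0, 0, 0, 1]], "force": 40}}

```text
t: 4.58
tcp_pos: [0.61, 0.1501, 0.0106]
tool_rot: [0.509, 0.861, 0.001, 0.001]
force: [-1.3, -0.2, 6.7]
finger_gap: 0.484
gripper_force: 42.8
```

Call:
{"fn": "apply_moves", "kwargs": {"plan": [[0, 0, -0.01, 0, 0, 0, 1], [0, 0, -0.03, 0, 0, 0, 1], [0, 0, -0.05, 0, 0, 0, 1], [0, 0, -0.03, 0, 0, 0, 1], [0, 0, 0, 0, 0, 0, 1]]}}

```text
t: 5.2
tcp_pos: [0.6107, 0.1502, 0.1318]
tool_rot: [0.509, 0.861, 0.002, 0.002]
force: [-0.4, -0.7, -3.1]
finger_gap: 0.488
gripper_force: 42.1
```

```bash
python3 - <<'E'
from h import *
import pickle
s=sense(); im=save('wrist','w3.png'); go(.5957,.3552,np.radians(2.2),.13,s); pickle.dump(s,open('s3.pkl','wb'))
save('','w3c.png',cv2.resize(im[150:400,160:460],None,fx=2.4,fy=2.4,interpolation=cv2.INTER_CUBIC))
E
```

```text
pos [0.6107 0.1502 0.1318] yawdeg 28.77 tilt 0.34 q [ 0.06  0.65  1.51  0.    0.97 -0.44]
tool shift [0.187  0.0855 0.0018] wz 0.4637 alt -2.678 F [-0.4 -0.7 -3.1] gap 0.488 t 5.2
```

View pics/w3c.png

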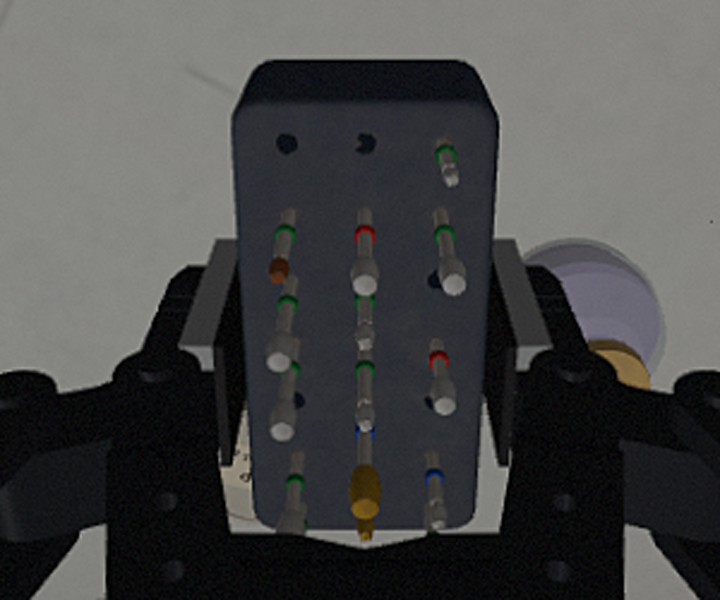

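Block is held square between the pads: top face from (233–498,105) down to (255–475,527), burs upright.

```bash
python3 - <<'E'
from h import *; import pickle
s=pickle.load(open('s3.pkl','rb')); C=cam('wrist',s); R=Ro.from_quat(s['tool_rot']).as_matrix()
f=lambda U,V:R.T@(onz(C,(U+.5)/2.4-.5+160,(V+.5)/2.4-.5+150,.1318+.0214)-s['tcp_pos'])
for p in((233,115),(498,115),(256,515),(476,515),(365,105),(365,527)): print(f(*p).round(4))
E
```

```text
[ 0.0409 -0.0206 -0.0216]
[ 0.0408  0.0198 -0.0214]
[-0.0377 -0.0208 -0.0214]
[-0.038   0.0201 -0.0212]
[ 0.0425 -0.0005 -0.0215]
[-0.0407 -0.0006 -0.0213]
```

Call:
{"fn": "apply_moves", "kwargs": {"plan": [[0.0372, 0.0171, 0, 0, 0, 0, 1], [0.0372, 0.0171, 0, 0, 0, 0, 1], [0.0372, 0.0171, 0, 0, 0, 0, 1], [0.0372, 0.0171, 0, 0, 0, 0, 1], [0.0371, 0.017, 0, 0, 0, 0.15, 1], [0, 0, 0.02, 0, 0, 0.157, 1], [0, 0, 0.03, 0, 0, 0.157, 1], [0, 0, 0, 0, 0, 0, 1]]}}

```text
t: 6.25
tcp_pos: [0.5903, 0.3525, 0.0736]
tool_rot: [0.693, 0.721, -0.005, -0.002]
force: [-0.3, 0.7, -2.4]
finger_gap: 0.483
gripper_force: 41.9
```

```bash
python3 - <<'E'
from h import *
go(.5961,.3543,np.radians(2.2),.0225)
E
```

```text
pos [0.5903 0.3525 0.0736] yawdeg 2.29 tilt 0.68 q [ 0.38  0.8   1.37 -0.    0.99  0.34]
tool shift [0.0017 0.0064 0.051 ] wz 0.0016 alt -3.14 F [-0.3  0.7 -2.4] gap 0.483 t 6.25
```

Call:
{"fn": "apply_moves", "kwargs": {"plan": [[0, 0, 0, 0, 0, 0, 1], [0, 0, 0, 0, 0, 0, 1], [0, 0, 0, 0, 0, 0, 1]]}}

```text
t: 6.62
tcp_pos: [0.5952, 0.3542, 0.0803]
tool_rot: [0.693, 0.721, 0.001, 0.0]
force: [0.8, 0.6, -0.8]
finger_gap: 0.481
gripper_force: 41.9
```

```bash
python3 - <<'E'
from h import *
go(.5961,.3543,np.radians(2.2),.0225); print(Ro.from_quat(sense()['tool_rot']).as_matrix().round(4))
E
```

```text
pos [0.5952 0.3542 0.0803] yawdeg 2.2 tilt 0.12 q [0.38 0.79 1.36 0.   0.99 0.34]
tool shift [0.0001 0.0008 0.0578] wz -0.0 alt 3.142 F [ 0.8  0.6 -0.8] gap 0.481 t 6.62
[[-3.840e-02  9.993e-01  1.900e-03]
 [ 9.993e-01  3.840e-02  8.000e-04]
 [ 7.000e-04  1.900e-03 -1.000e+00]]
```

Call:
{"fn": "apply_moves", "kwargs": {"plan": [[0, 0.0008, 0.02, 0, 0, 0, 1], [0, 0, 0.018, 0, 0, 0, 1], [0, 0, 0.006, 0, 0, 0, 1], [0, 0, 0, 0, 0, 0, 1], [0, 0, 0, 0, 0, 0, 1], [0, 0, 0.004, 0, 0, 0, 1], [0, 0, 0.004, 0, 0, 0, 1], [0, 0, 0, 0, 0, 0, 1]]}}

```text
t: 7.62
tcp_pos: [0.5949, 0.3539, 0.0267]
tool_rot: [0.694, 0.72, -0.0, -0.0]
force: [0.4, -0.4, -1.3]
finger_gap: 0.482
gripper_force: 42.0
```

```bash
python3 - <<'E'
from h import *
go(.5961,.3543,np.radians(2.2),.0225)
E
```

```text
pos [0.5949 0.3539 0.0267] yawdeg 2.18 tilt 0.05 q [0.38 0.86 1.38 0.   0.9  0.34]
tool shift [0.0003 0.0012 0.0042] wz -0.0004 alt 3.141 F [ 0.4 -0.4 -1.3] gap 0.482 t 7.62
```

Call:
{"fn": "apply_moves", "kwargs": {"plan": [[0, 0.0008, 0.001, 0, 0, 0, 1], [0, 0, 0.001, 0, 0, 0, 1], [0, 0, 0.001, 0, 0, 0, 1], [0, 0, 0.001, 0, 0, 0, 1], [0, 0, 0, 0, 0, 0, 1], [0, 0, 0, 0, 0, 0, 1]]}}

```text
t: 8.38
tcp_pos: [0.5961, 0.3541, 0.0231]
tool_rot: [0.694, 0.72, 0.0, -0.0]
force: [0.3, -0.2, -2.1]
finger_gap: 0.481
gripper_force: 42.0
```

Call:
{"fn": "apply_moves", "kwargs": {"plan": [[0, 0, 0.001, 0, 0, 0, 1], [0, 0, 0.001, 0, 0, 0, 1], [0, 0, 0, 0, 0, 0, 1], [0, 0, 0, 0, 0, 0, 1]]}}

```text
t: 8.88
tcp_pos: [0.5962, 0.3542, 0.0226]
tool_rot: [0.694, 0.72, 0.0, 0.0]
force: [-1.5, -0.6, 5.7]
finger_gap: 0.482
gripper_force: 42.8
```

Call:
{"fn": "apply_moves", "kwargs": {"plan": [[0, 0, 0, 0, 0, 0, 0], [0, 0, 0, 0, 0, 0, -1], [0, 0, 0, 0, 0, 0, -1], [0, 0, -0.03, 0, 0, 0, -1], [0, 0, -0.055, 0, 0, 0, -1], [0, 0, -0.06, 0, 0, 0, -1], [0, 0, -0.055, 0, 0, 0, -1]]}}

```text
t: 9.75
tcp_pos: [0.5962, 0.3541, 0.2231]
tool_rot: [0.694, 0.72, 0.0, 0.0]
force: [1.0, -0.6, -0.2]
finger_gap: 1.003
gripper_force: 0.0
```

Call:
{"fn": "apply_moves", "kwargs": {"plan": [[-0.038, -0.0324, 0, 0, 0, 0, -1], [-0.038, -0.0324, 0, 0, 0, 0, -1], [-0.038, -0.0324, 0, 0, 0, 0, -1], [-0.038, -0.0324, 0, 0, 0, 0, -1], [-0.038, -0.0324, 0, 0, 0, -0.105, -1], [0, 0, 0, 0, 0, 0, -1], [0, 0, 0, 0, 0, 0, -1]]}}

```text
t: 10.62
tcp_pos: [0.4426, 0.1583, 0.2216]
tool_rot: [0.655, 0.755, 0.001, 0.001]
force: [0.2, -0.3, -0.6]
finger_gap: 1.004
gripper_force: 0.0
```

```bash
python3 - <<'E'
from h import *
import pickle
s=sense(); im=save('wrist','w4.png'); go(.4416,.158,np.radians(8.2),.2,s); pickle.dump(s,open('s4.pkl','wb'))
C=cam('wrist',s); c=proj(C,[.4416,.158,.079]); print(c)
u,v=max(int(c[0])-95,0),max(int(c[1])-95,0); print(u,v)
c=cv2.cvtColor(im[v:v+190,u:u+190],cv2.COLOR_RGB2LAB); c[...,0]=cv2.createCLAHE(3,(4,4)).apply(c[...,0]); c=cv2.cvtColor(c,cv2.COLOR_LAB2RGB)
save('','w4c.png',cv2.resize(c,None,fx=3.15,fy=3.15,interpolation=cv2.INTER_CUBIC)[:598])
t=save('top','top2.png')
E
```

```text
pos [0.4426 0.1583 0.2216] yawdeg 8.12 tilt 0.14 q [ 0.1   0.33  1.82  0.    0.98 -0.04]
tool shift [-0.0002 -0.0011  0.0216] wz -0.0013 alt 3.14 F [ 0.2 -0.3 -0.6] gap 1.004 t 10.62
[310.86339783 180.10007515]
215 85
```

View pics/w4c.png

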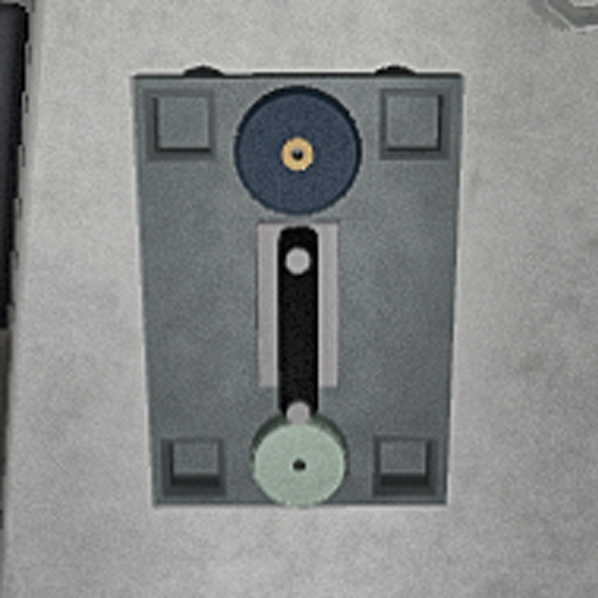

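The crop shows the tall tray square to the tool: socket rims TL (146–214, 92–161), TR (379–448, 93–160), BL (161–223, 437–494), BR (374–436, 437–494), handle in the middle.

```bash
cat >> h.py <<'E'
def sockets(pk,boxes,u0,v0,k,z):
    import pickle
    s=pickle.load(open(pk,'rb')); C=cam('wrist',s)
    f=lambda U,V:onz(C,(U+.5)/k-.5+u0,(V+.5)/k-.5+v0,z)[:2]
    sk=np.array([np.mean([f(a,c),f(a,d),f(b,c),f(b,d)],0) for a,b,c,d in boxes])
    d=(sk[0]-sk[2]+sk[1]-sk[3]); e=sk[1]-sk[0]+sk[3]-sk[2]
    y1=np.arctan2(d[1],d[0])-np.pi/2;y2=np.arctan2(e[1],e[0])
    print('centre',sk.mean(0).round(4),'spans',np.linalg.norm(d)/2,np.linalg.norm(e)/2,'yaws',np.degrees([y1,y2]))
    return sk.mean(0),y1
E
python3 - <<'E'
from h import *
c,y=sockets('s4.pkl',((146,214,92,161),(379,448,93,160),(161,223,437,494),(374,436,437,494)),215,85,3.15,.079)
go(*c,y,.082)
im=cv2.imread('pics/top2.png');A=cam('top')
print(proj(A,[.5957,.3552,.044]))
cv2.imwrite('pics/t2c.png',cv2.resize(im[150:215,230:310],None,fx=6,fy=6,interpolation=cv2.INTER_CUBIC))
E
```

```text
centre [0.4403 0.1567] spans 0.09491579787674237 0.06003041972563668 yaws [8.20672604 8.00521157]
pos [0.4429 0.1588 0.2214] yawdeg 8.21 tilt 0.11 q [ 0.11  0.33  1.82  0.    0.98 -0.04]
tool shift [-0.0017 -0.0031  0.1394] wz -0.0 alt 3.142 F [ 0.7 -0.2 -0.7] gap 0.996 t 10.72
[265.96430624 185.98867667]
```

Call:
{"fn": "apply_moves", "kwargs": {"plan": [[-0.0017, -0.0028, 0.03, 0, 0, 0, -1], [0, 0, 0.04, 0, 0, 0, -1], [0, 0, 0.035, 0, 0, 0, -1], [0, 0, 0.02, 0, 0, 0, -1], [0, 0, 0.0132, 0, 0, 0, -1], [0, 0, 0, 0, 0, 0, -1], [0, 0, 0, 0, 0, 0, -1], [0, 0, 0, 0, 0, 0, 0.2]], "force": 80}}

```text
t: 11.72
tcp_pos: [0.4395, 0.1562, 0.0837]
tool_rot: [0.655, 0.756, 0.001, 0.001]
force: [0.5, -0.3, 0.4]
finger_gap: 0.814
gripper_force: 0.0
```

Call:
{"fn": "apply_moves", "kwargs": {"plan": [[0, 0, 0, 0, 0, 0, 0.6], [0, 0, 0, 0, 0, 0, 0.75], [0, 0, 0, 0, 0, 0, 1], [0, 0, 0, 0, 0, 0, 1], [0, 0, 0, 0, 0, 0, 1], [0, 0, 0, 0, 0, 0, 1]]}}

```text
t: 12.48
tcp_pos: [0.4395, 0.156, 0.083]
tool_rot: [0.655, 0.756, 0.0, 0.0]
force: [1.5, 0.6, 0.9]
finger_gap: 0.097
gripper_force: 80.9
```

Call:
{"fn": "apply_moves", "kwargs": {"plan": [[0, 0, -0.01, 0, 0, 0, 1], [0, 0, -0.03, 0, 0, 0, 1], [0, 0, -0.04, 0, 0, 0, 1], [0, 0, -0.04, 0, 0, 0, 1], [0, 0, -0.01, 0, 0, 0, 1], [0, 0, 0, 0, 0, 0, 1], [0, 0, 0, 0, 0, 0, 1]]}}

```text
t: 13.35
tcp_pos: [0.4373, 0.1558, 0.2112]
tool_rot: [0.655, 0.756, -0.002, -0.002]
force: [0.4, -0.6, -4.8]
finger_gap: 0.098
gripper_force: 80.3
```

```bash
python3 - <<'E'
from h import *
import pickle
s=sense(); im=save('wrist','w5.png'); go(.5961,.3552,np.radians(2.2),.213,s); pickle.dump(s,open('s5.pkl','wb'))
C=cam('wrist',s);R=Ro.from_quat(s['tool_rot']).as_matrix(); print((R.T@[0,0,-1]).round(4))
for X in((.03,.048),(-.03,.048),(-.03,-.048),(.03,-.048)):
    print(X,proj(C,s['tcp_pos']+R@[X[1],X[0],.004]))
cv2.imwrite('pics/w5c.png',cv2.resize(im[20:400,120:500,::-1],None,fx=1.57,fy=1.57,interpolation=cv2.INTER_CUBIC))
E
```

```text
pos [0.4373 0.1558 0.2112] yawdeg 8.19 tilt 0.25 q [ 0.1   0.34  1.84  0.    0.96 -0.04]
tool shift [ 0.1747  0.1856 -0.0025] wz 0.1045 alt -3.037 F [ 0.4 -0.6 -4.8] gap 0.098 t 13.35
[-2.0e-04  4.4e-03  1.0e+00]
(0.03, 0.048) [383.18817038 162.01943705]
(-0.03, 0.048) [243.1900308  162.19188987]
(-0.03, -0.048) [255.78173085 342.11745543]
(0.03, -0.048) [370.51735887 341.95859643]
```

View pics/w5c.png

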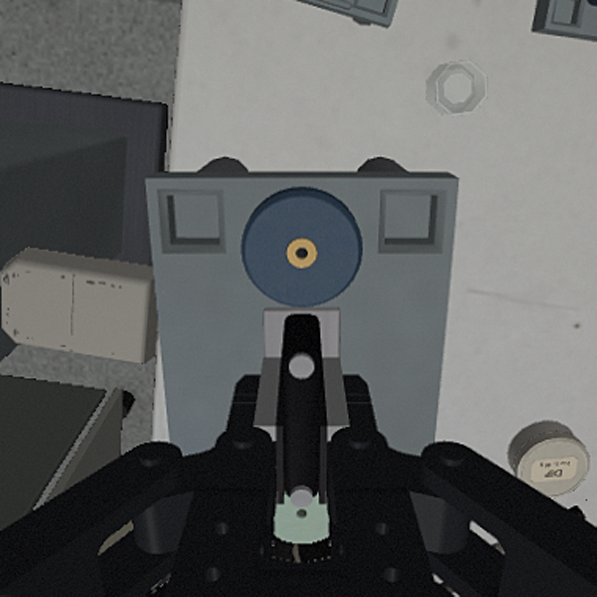

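The crop shows the tall tray held level and square, its front sockets at (193,221) and (411,220), which is within 1 px of centred.

Call:
{"fn": "apply_moves", "kwargs": {"plan": [[0.02, 0.02, 0, 0, 0, 0, 1], [0.035, 0.038, 0, 0, 0, 0, 1], [0.04, 0.043, 0, 0, 0, 0, 1], [0.04, 0.043, 0, 0, 0, 0, 1], [0.029, 0.031, 0, 0, 0, 0, 1], [0.0102, 0.0105, 0, 0, 0, 0.1045, 1], [0, 0, 0, 0, 0, 0, 1], [0, 0, 0, 0, 0, 0, 1]]}}

```text
t: 14.4
tcp_pos: [0.5963, 0.3538, 0.2111]
tool_rot: [0.693, 0.721, -0.002, -0.001]
force: [0.4, 0.7, -4.6]
finger_gap: 0.102
gripper_force: 80.2
```

Call:
{"fn": "apply_moves", "kwargs": {"plan": [[0, 0, 0.02, 0, 0, 0, 1], [0, 0, 0.02, 0, 0, 0, 1], [0, 0, 0, 0, 0, 0, 1], [0, 0, 0, 0, 0, 0, 1], [0, 0, 0, 0, 0, 0, 1]]}}

```text
t: 15.02
tcp_pos: [0.5984, 0.3549, 0.1743]
tool_rot: [0.693, 0.721, 0.001, 0.001]
force: [-0.0, 0.1, -4.1]
finger_gap: 0.094
gripper_force: 80.2
```

```bash
python3 - <<'E'
from h import *
go(.5961,.3546,np.radians(2.2),.094)
E
```

```text
pos [0.5984 0.3549 0.1743] yawdeg 2.21 tilt 0.14 q [ 0.38  0.68  1.29 -0.    1.16  0.34]
tool shift [-0.0003 -0.0024  0.0803] wz 0.0001 alt -3.141 F [-0.   0.1 -4.1] gap 0.094 t 15.03
```

Call:
{"fn": "apply_moves", "kwargs": {"plan": [[0, -0.002, 0.015, 0, 0, 0, 1], [0, 0, 0.022, 0, 0, 0, 1], [0, 0, 0.018, 0, 0, 0, 1], [0, 0, 0.009, 0, 0, 0, 1], [0, 0, 0, 0, 0, 0, 1], [0, 0, 0, 0, 0, 0, 1], [0, 0, 0, 0, 0, 0, 1], [0, 0, 0, 0, 0, 0, 1]]}}

```text
t: 16.02
tcp_pos: [0.5957, 0.3549, 0.1094]
tool_rot: [0.693, 0.721, 0.0, 0.0]
force: [0.3, 0.1, -4.7]
finger_gap: 0.097
gripper_force: 80.1
```

```bash
python3 - <<'E'
from h import *
go(.5961,.3546,np.radians(2.2),.094)
E
```

```text
pos [0.5957 0.3549 0.1094] yawdeg 2.21 tilt 0.02 q [0.38 0.76 1.34 0.   1.04 0.34]
tool shift [-0.0003  0.0004  0.0154] wz 0.0002 alt -3.141 F [ 0.3  0.1 -4.7] gap 0.097 t 16.02
```

Call:
{"fn": "apply_moves", "kwargs": {"plan": [[0, 0.0004, 0.003, 0, 0, 0, 1], [0, 0, 0.003, 0, 0, 0, 1], [0, 0, 0.002, 0, 0, 0, 1], [0, 0, 0.002, 0, 0, 0, 1], [0, 0, 0, 0, 0, 0, 1], [0, 0, 0, 0, 0, 0, 1]]}}

```text
t: 16.77
tcp_pos: [0.5962, 0.3548, 0.0988]
tool_rot: [0.693, 0.721, 0.0, 0.0]
force: [-0.6, -0.8, -5.8]
finger_gap: 0.099
gripper_force: 80.1
```

In the sockets with no contact yet. I continue down.

Call:
{"fn": "apply_moves", "kwargs": {"plan": [[0, 0, 0.001, 0, 0, 0, 1], [0, 0, 0.001, 0, 0, 0, 1], [0, 0, 0.001, 0, 0, 0, 1], [0, 0, 0.001, 0, 0, 0, 1], [0, 0, 0.001, 0, 0, 0, 1], [0, 0, 0.0005, 0, 0, 0, 1], [0, 0, 0, 0, 0, 0, 1], [0, 0, 0, 0, 0, 0, 1]]}}

```text
t: 17.77
tcp_pos: [0.5963, 0.3548, 0.094]
tool_rot: [0.693, 0.721, 0.0, 0.0]
force: [-1.3, -0.9, 1.4]
finger_gap: 0.098
gripper_force: 81.0
```

Call:
{"fn": "apply_moves", "kwargs": {"plan": [[0, 0, 0, 0, 0, 0, 0.7], [0, 0, 0, 0, 0, 0, 0], [0, 0, 0, 0, 0, 0, -1], [0, 0, 0, 0, 0, 0, -1], [0, 0, -0.025, 0, 0, 0, -1], [0, 0, -0.04, 0, 0, 0, -1], [0, 0, -0.035, 0, 0, 0, -1], [0, 0, -0.01, 0, 0, 0, -1]]}}

```text
t: 18.77
tcp_pos: [0.5975, 0.3555, 0.2064]
tool_rot: [0.693, 0.721, 0.003, 0.001]
force: [0.4, -0.4, 0.2]
finger_gap: 1.002
gripper_force: 0.0
```

Call:
{"fn": "apply_moves", "kwargs": {"plan": [[-0.0014, -0.0332, 0, 0, 0, 0, -1], [-0.0013, -0.0332, 0, 0, 0, 0, -1], [-0.0013, -0.0332, 0, 0, 0, 0, -1], [-0.0013, -0.0332, 0, 0, 0, 0, -1], [-0.0013, -0.0332, 0, 0, 0, 0.171, -1], [0, 0, 0, 0, 0, 0, -1], [0, 0, 0, 0, 0, 0, -1], [0, 0, 0, 0, 0, 0, -1]]}}

```text
t: 19.77
tcp_pos: [0.4316, 0.3419, 0.2031]
tool_rot: [0.752, 0.659, 0.0, 0.0]
force: [-0.1, -0.1, -0.4]
finger_gap: 0.999
gripper_force: 0.0
```

```bash
python3 - <<'E'
from h import *
import pickle
s=sense(); im=save('wrist','w6.png'); go(.4307,.3419,np.radians(-7.6),.2,s); pickle.dump(s,open('s6.pkl','wb'))
C=cam('wrist',s); c=proj(C,[.4307,.3419,.055]); print(c)
u,v=max(int(c[0])-95,0),max(int(c[1])-95,0); print(u,v)
c=cv2.cvtColor(im[v:v+190,u:u+190],cv2.COLOR_RGB2LAB); c[...,0]=cv2.createCLAHE(3,(4,4)).apply(c[...,0]); c=cv2.cvtColor(c,cv2.COLOR_LAB2RGB)
c=cv2.resize(c,None,fx=3.15,fy=3.15,interpolation=cv2.INTER_CUBIC)[:598]
t=save('top','top3.png')[140:300,200:400]; t=cv2.resize(t,(200,160))
c[-160:,-0:]=c[-160:,-0:]
save('','w6c.png',np.hstack([c,np.vstack([t,np.zeros((438,200,3),np.uint8)])]))
E
```

```text
pos [0.4316 0.3419 0.2031] yawdeg -7.59 tilt 0.04 q [ 0.47  0.46  1.65 -0.    1.03  0.6 ]
tool shift [-0.0001 -0.0009  0.0031] wz 0.0001 alt -3.141 F [-0.1 -0.1 -0.4] gap 0.999 t 19.77
[311.36844429 178.08400044]
216 83
```

View pics/w6c.png

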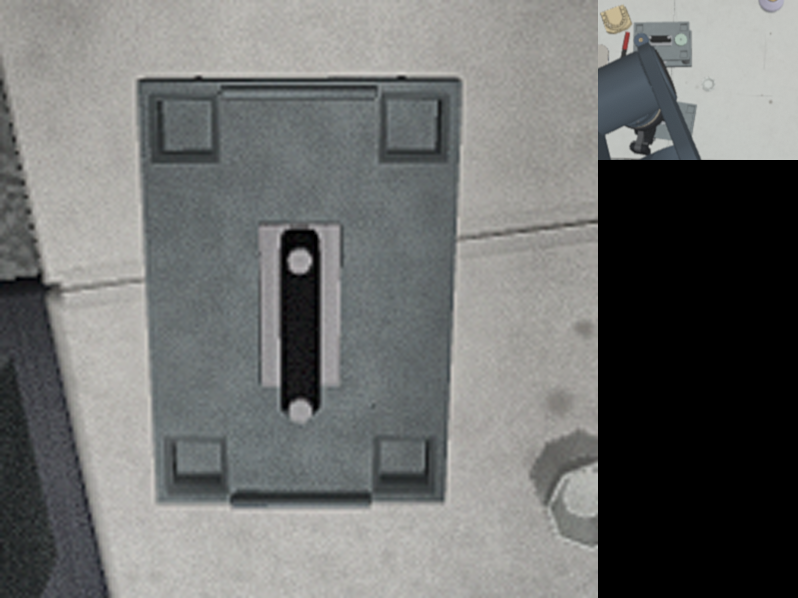

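The crop shows the short tray with socket rims TL (150–219, 94–162), TR (379–447, 95–161), BL (164–227, 436–494), BR (373–434, 436–494). The inset shows the tall tray seated on the base.

```bash
python3 - <<'E'
from h import *
c,y=sockets('s6.pkl',((150,219,94,162),(379,447,95,161),(164,227,436,494),(373,434,436,494)),216,83,3.15,.055)
go(*c,y,.059)
E
```

```text
centre [0.4299 0.3408] spans 0.09586634211070547 0.05972106486857163 yaws [-7.59497632 -7.67910156]
pos [0.4314 0.3418 0.2032] yawdeg -7.61 tilt 0.02 q [ 0.47  0.46  1.65 -0.    1.03  0.6 ]
tool shift [-0.0013 -0.0014  0.1442] wz -0.0003 alt 3.141 F [ 0.1 -0.8  0.2] gap 0.997 t 19.88
```

Call:
{"fn": "apply_moves", "kwargs": {"plan": [[-0.0013, -0.001, 0.03, 0, 0, 0, -1], [0, 0, 0.04, 0, 0, 0, -1], [0, 0, 0.04, 0, 0, 0, -1], [0, 0, 0.021, 0, 0, 0, -1], [0, 0, 0.0132, 0, 0, 0, -1], [0, 0, 0, 0, 0, 0, -1], [0, 0, 0, 0, 0, 0, -1], [0, 0, 0, 0, 0, 0, 0.2]], "force": 80}}

```text
t: 20.88
tcp_pos: [0.43, 0.341, 0.0602]
tool_rot: [0.752, 0.659, 0.001, 0.0]
force: [-0.2, 0.4, -0.0]
finger_gap: 0.82
gripper_force: 0.0
```

Call:
{"fn": "apply_moves", "kwargs": {"plan": [[0, 0, 0, 0, 0, 0, 0.6], [0, 0, 0, 0, 0, 0, 0.75], [0, 0, 0, 0, 0, 0, 1], [0, 0, 0, 0, 0, 0, 1], [0, 0, 0, 0, 0, 0, 1], [0, 0, 0, 0, 0, 0, 1]]}}

```text
t: 21.62
tcp_pos: [0.4296, 0.3408, 0.0593]
tool_rot: [0.752, 0.659, 0.0, 0.0]
force: [1.4, 0.1, 0.8]
finger_gap: 0.097
gripper_force: 80.7
```

Call:
{"fn": "apply_moves", "kwargs": {"plan": [[0, 0, -0.01, 0, 0, 0, 1], [0, 0, -0.035, 0, 0, 0, 1], [0, 0, -0.045, 0, 0, 0, 1], [0, 0, -0.045, 0, 0, 0, 1], [0, 0, -0.02, 0, 0, 0, 1], [0, 0, 0, 0, 0, 0, 1], [0, 0, 0, 0, 0, 0, 1]]}}

```text
t: 22.5
tcp_pos: [0.428, 0.3401, 0.2131]
tool_rot: [0.752, 0.659, -0.001, -0.0]
force: [0.1, -0.7, -3.9]
finger_gap: 0.098
gripper_force: 80.3
```

```bash
python3 - <<'E'
from h import *
go(.5963,.3554,np.radians(2.2),.1403)
s=sense(); im=snapshot('wrist'); cv2.imwrite('pics/w7.png',im[...,::-1])
import pickle; pickle.dump(s,open('s7.pkl','wb'))
# compare held-tray socket rows against held tall tray picture (same relative view): dark-inner centroid
for f in('w5','w7'):
    g=cv2.cvtColor(cv2.imread(f'pics/{f}.png'),cv2.COLOR_BGR2GRAY).astype(float)
    for u0 in(218,356): 
        w=g[135:190,u0:u0+50]; e=cv2.Canny(w.astype(np.uint8),25,60)
        ys,xs=np.nonzero(e); print(f,u0,np.percentile(xs,[5,95])+u0,np.percentile(ys,[5,95])+135)
E
```

```text
pos [0.428  0.3401 0.2131] yawdeg -7.59 tilt 0.18 q [0.47 0.45 1.65 0.   1.05 0.6 ]
tool shift [0.0375 0.165  0.0723] wz -0.1708 alt 2.971 F [ 0.1 -0.7 -3.9] gap 0.098 t 22.5
w5 218 [221. 263.] [140. 181.]
w5 356 [361. 403.] [140. 181.]
w7 218 [221.   263.05] [140. 181.]
w7 356 [360. 403.] [140. 181.]
```

Call:
{"fn": "apply_moves", "kwargs": {"plan": [[0.0035, 0.016, 0, 0, 0, 0, 1], [0.0075, 0.034, 0, 0, 0, 0, 1], [0.009, 0.04, 0, 0, 0, 0, 1], [0.009, 0.04, 0, 0, 0, 0, 1], [0.006, 0.026, 0, 0, 0, 0, 1], [0.0022, 0.009, 0, 0, 0, -0.171, 1], [0, 0, 0, 0, 0, 0, 1], [0, 0, 0, 0, 0, 0, 1]]}}

```text
t: 23.55
tcp_pos: [0.5973, 0.3555, 0.2131]
tool_rot: [0.694, 0.72, -0.001, -0.0]
force: [-0.0, -0.0, -2.4]
finger_gap: 0.097
gripper_force: 80.2
```

Call:
{"fn": "apply_moves", "kwargs": {"plan": [[0, 0, 0.01, 0, 0, 0, 1], [0, 0, 0.02, 0, 0, 0, 1], [0, 0, 0.015, 0, 0, 0, 1], [0, 0, 0.005, 0, 0, 0, 1], [0, 0, 0, 0, 0, 0, 1], [0, 0, 0, 0, 0, 0, 1], [0, 0, 0, 0, 0, 0, 1], [0, 0, 0, 0, 0, 0, 1]]}}

```text
t: 24.55
tcp_pos: [0.598, 0.3558, 0.1648]
tool_rot: [0.693, 0.721, 0.0, 0.0]
force: [0.4, 0.5, -2.6]
finger_gap: 0.101
gripper_force: 80.2
```

```bash
python3 - <<'E'
from h import *
go(.5963,.3551,np.radians(2.2),.1403)
E
```

```text
pos [0.598  0.3558 0.1648] yawdeg 2.21 tilt 0.06 q [ 0.38  0.69  1.3  -0.    1.15  0.34]
tool shift [-0.0007 -0.0017  0.0245] wz 0.0001 alt -3.141 F [ 0.4  0.5 -2.6] gap 0.101 t 24.55
```

Call:
{"fn": "apply_moves", "kwargs": {"plan": [[-0.0007, -0.0017, 0.004, 0, 0, 0, 1], [0, 0, 0.005, 0, 0, 0, 1], [0, 0, 0, 0, 0, 0, 1], [0, 0, 0, 0, 0, 0, 1], [0, 0, 0, 0, 0, 0, 1], [0, 0, 0, 0, 0, 0, 1]]}}

```text
t: 25.3
tcp_pos: [0.5962, 0.355, 0.1553]
tool_rot: [0.693, 0.721, 0.0, 0.0]
force: [0.1, -0.9, -3.4]
finger_gap: 0.1
gripper_force: 80.2
```

```bash
python3 - <<'E'
from h import *
go(.5963,.3551,np.radians(2.2),.1403)
E
```

```text
pos [0.5962 0.355  0.1553] yawdeg 2.21 tilt 0.02 q [0.38 0.7  1.31 0.   1.13 0.34]
tool shift [0.0001 0.0001 0.015 ] wz 0.0001 alt -3.141 F [ 0.1 -0.9 -3.4] gap 0.1 t 25.3
```

Call:
{"fn": "apply_moves", "kwargs": {"plan": [[0, 0, 0.003, 0, 0, 0, 1], [0, 0, 0.003, 0, 0, 0, 1], [0, 0, 0.002, 0, 0, 0, 1], [0, 0, 0.002, 0, 0, 0, 1], [0, 0, 0, 0, 0, 0, 1], [0, 0, 0, 0, 0, 0, 1]]}}

```text
t: 26.05
tcp_pos: [0.5961, 0.355, 0.1453]
tool_rot: [0.693, 0.721, 0.0, 0.0]
force: [-0.4, 0.8, -3.0]
finger_gap: 0.1
gripper_force: 80.2
```

Call:
{"fn": "apply_moves", "kwargs": {"plan": [[0, 0, 0.001, 0, 0, 0, 1], [0, 0, 0.001, 0, 0, 0, 1], [0, 0, 0.001, 0, 0, 0, 1], [0, 0, 0.001, 0, 0, 0, 1], [0, 0, 0.001, 0, 0, 0, 1], [0, 0, 0.0005, 0, 0, 0, 1], [0, 0, 0, 0, 0, 0, 1], [0, 0, 0, 0, 0, 0, 1]]}}

```text
t: 27.05
tcp_pos: [0.5962, 0.355, 0.1402]
tool_rot: [0.693, 0.721, 0.0, 0.0]
force: [-1.2, -1.3, 2.0]
finger_gap: 0.1
gripper_force: 80.8
```

Call:
{"fn": "apply_moves", "kwargs": {"plan": [[0, 0, 0, 0, 0, 0, 0.7], [0, 0, 0, 0, 0, 0, 0], [0, 0, 0, 0, 0, 0, -1], [0, 0, 0, 0, 0, 0, -1], [0, 0, -0.025, 0, 0, 0, -1], [0, 0, -0.04, 0, 0, 0, -1], [0, 0, -0.04, 0, 0, 0, -1], [0, 0, -0.02, 0, 0, 0, -1]]}}

```text
t: 28.05
tcp_pos: [0.5971, 0.3555, 0.2678]
tool_rot: [0.693, 0.721, 0.002, 0.001]
force: [0.6, 0.0, -0.0]
finger_gap: 0.999
gripper_force: 0.0
```

Call:
{"fn": "apply_moves", "kwargs": {"plan": [[0, -0.03, 0, 0, 0, 0, -1], [0, -0.03, 0, 0, 0, 0, -1], [0, -0.03, 0, 0, 0, 0, -1], [0, 0, 0, 0, 0, 0, -1], [0, 0, 0, 0, 0, 0, -1], [0, 0, 0, 0, 0, 0, -1]]}}

```text
t: 28.8
tcp_pos: [0.5074, 0.3515, 0.2647]
tool_rot: [0.694, 0.72, 0.0, 0.0]
force: [-0.7, 0.1, 0.0]
finger_gap: 1.003
gripper_force: 0.0
```

```bash
python3 - <<'E'
from h import *
s=sense(); print(s['t'],s['tcp_pos'],s['force'],s['finger_gap'])
im=save('wrist','w8.png'); t=save('top','top4.png'); C=cam('wrist',s)
# deck quad at z=0.136 (short tray seated) from grey mask
z=.09+.046; b=np.array([.5962,.3556])
a=np.radians(2.2);X=np.array([np.cos(a),np.sin(a)]);Y=np.array([-np.sin(a),np.cos(a)])
g=cv2.cvtColor(im,cv2.COLOR_RGB2GRAY)
for n,dx,dy in(('-x',-1,0),('+x',1,0),('-y',0,-1),('+y',0,1)):
    for off in(-.02,.02):
        L=.042 if dx else .06
        l=np.arange(-.008,.008,.0005); v=[]
        for e in l:
            p=b+X*(dx*(L+e) if dx else off)+Y*(dy*(L+e) if dy else off*1.5); q=proj(C,[*p,z])
            v.append(cv2.getRectSubPix(g,(1,1),tuple(map(float,q)))[0,0] if 0<q[0]<639 and 0<q[1]<399 else 0)
        d=np.abs(np.diff(np.array(v,float))); i=d.argmax(); print(n,off,'edge offset mm',round(l[i]*1000,1),d[i],q.round())
old=cv2.imread('pics/top.png').astype(int); new=cv2.imread('pics/top4.png').astype(int)
for nm,u,v in(('dappen',310,225),('bottle',211,258),('arch',217,158),('tin',419,170),('burner',373,138),('marker',224,202)):
    d=np.abs(old-new)[v-14:v+14,u-14:u+14].mean(); print(nm,round(d,1))
E
```

```text
28.8 [0.50742904 0.35154073 0.2647244 ] [-0.68985826  0.10102034  0.02716127] 1.00347920432818
-x -0.02 edge offset mm 0.5 27.0 [360. 218.]
-x 0.02 edge offset mm 0.5 25.0 [363. 147.]
+x -0.02 edge offset mm -1.0 16.0 [475. 218.]
+x 0.02 edge offset mm -0.5 20.0 [486. 148.]
-y -0.02 edge offset mm 0.0 24.0 [391. 258.]
-y 0.02 edge offset mm 1.5 15.0 [436. 257.]
+y -0.02 edge offset mm 6.5 27.0 [404.  98.]
+y 0.02 edge offset mm 3.0 34.0 [455.  99.]
dappen 30.4
bottle 70.5
arch 55.9
tin 29.3
burner 27.9
marker 80.3
```

Call:
{"fn": "apply_moves", "kwargs": {"plan": [[0.05, -0.01, 0, 0, 0, 0, -1], [0.05, -0.02, 0, 0, 0, 0, -1], [0.05, -0.02, 0, 0, 0, 0, -1], [0.05, -0.02, 0, 0, 0, 0, -1], [0.05, -0.02, 0, 0, 0, 0, -1], [0.03, -0.02, 0, 0, 0, 0, -1], [0, 0, 0, 0, 0, 0, -1], [0, 0, 0, 0, 0, 0, -1]]}}

```text
t: 29.9
tcp_pos: [0.386, 0.6265, 0.2642]
tool_rot: [0.693, 0.721, -0.0, 0.0]
force: [-0.0, -0.2, 0.3]
finger_gap: 1.001
gripper_force: 0.0
```

```bash
python3 - <<'E'
from h import *
t=save('top','top5.png'); g=cv2.cvtColor(t,cv2.COLOR_RGB2GRAY); o=cv2.imread('pics/top.png',0)
s=sense(); print(s['t'],s['tcp_pos'],np.median(g),np.median(o))
for nm,u,v in(('dappen',310,225),('bottle',211,258),('arch',217,158),('tin',419,170),('burner',373,138),('marker',228,178),('yellow',310,100)):
    T=o[v-13:v+13,u-13:u+13]; r=cv2.matchTemplate(g[v-25:v+25,u-25:u+25],T,cv2.TM_CCOEFF_NORMED); _,m,_,l=cv2.minMaxLoc(r); print(nm,round(m,2),'shift px',l[0]-12,l[1]-12)
E
```

```text
29.95 [0.38639176 0.62617647 0.26439135] 157.0 158.0
dappen 0.99 shift px 0 0
bottle 1.0 shift px 0 0
arch 1.0 shift px 0 0
tin 1.0 shift px 0 0
burner 1.0 shift px 0 0
marker 0.58 shift px 0 0
yellow 1.0 shift px 0 0
```

```bash
python3 - <<'E'
from h import *
g=cv2.imread('pics/top5.png',0); o=cv2.imread('pics/top.png',0)
for u,v in((228,178),(226,190),(223,205),(220,225)):
    T=o[v-8:v+8,u-8:u+8]; r=cv2.matchTemplate(g[v-20:v+20,u-20:u+20],T,cv2.TM_CCOEFF_NORMED); _,m,_,l=cv2.minMaxLoc(r); print(u,v,round(m,2),l[0]-12,l[1]-12)
d=np.abs(g.astype(int)-o); print((d[165:240:5,205:245:2]>15).astype(int))
im=cv2.imread('pics/top5.png'); h=cv2.cvtColor(im,cv2.COLOR_BGR2HSV); a=cv2.cvtColor(cv2.imread('pics/top.png'),cv2.COLOR_BGR2HSV)
for q in(a,h):
    m=((q[...,0]<8)|(q[...,0]>172))&(q[...,1]>130); ys,xs=np.nonzero(m[165:240,200:240]); print(len(xs),xs.mean()+200,ys.mean()+165)
E
```

```text
228 178 0.73 0 0
226 190 0.98 -2 11
223 205 1.0 0 0
220 225 1.0 0 0
[[0 0 0 0 0 0 0 0 0 0 0 0 0 0 1 1 1 1 1 1]
 [0 0 0 0 0 0 0 0 0 0 0 0 0 1 1 1 1 1 1 1]
 [0 0 0 0 0 0 0 0 0 0 0 0 0 0 1 1 1 1 1 0]
 [0 0 0 0 0 0 0 0 0 0 0 0 0 1 1 1 1 1 1 0]
 [0 0 0 0 0 0 0 0 0 0 0 0 0 1 1 1 1 1 1 0]
 [0 0 0 0 0 0 0 0 0 0 0 0 0 1 1 1 1 1 1 0]
 [0 0 0 0 0 0 0 0 0 0 0 0 0 1 1 1 1 1 1 1]
 [0 0 0 0 0 0 0 0 0 0 0 0 0 0 0 1 1 1 1 1]
 [0 0 0 0 0 0 0 0 0 0 0 0 0 0 0 0 0 0 0 0]
 [0 0 0 0 0 0 0 0 0 0 0 0 0 0 0 0 0 0 0 0]
 [0 0 0 0 0 0 0 0 0 0 0 0 0 0 0 0 0 0 0 0]
 [0 0 0 0 0 0 0 0 0 0 0 0 0 0 0 0 0 0 0 0]
 [0 0 0 0 0 0 0 0 0 0 0 0 0 0 0 0 0 0 0 0]
 [0 0 0 0 0 0 0 0 0 0 0 0 0 0 0 0 0 0 0 0]
 [0 0 0 0 0 0 0 0 0 0 0 0 0 0 0 0 0 0 0 0]]
49 227.69387755102042 180.6326530612245
46 227.52173913043478 181.19565217391303
```

The marker hasn't moved; only the stack overlaps it in this view. Everything is seated and released, so I hand it in.

```bash
python3 -c "
from station import *
print(sign_off())"
```

```text
the job is handed in; nothing more can be done
None
```

The milling kit is packed and handed in at about 30 s: block, tall tray and short tray each came down to within 0.2 mm of the calculated seated height, everything is released, and the bystanders are where they started.

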